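# Feel for the insert that stands foot down and load it on the vortex mixer

## Robot

A 6-joint arm with a two-finger parallel gripper is mounted at the origin on the work surface. World frame = base frame: x ahead of the robot, y to its left, z up, the work surface at z = 0. Lengths are in m, angles in rad, forces in N, time in s.
With the tool pointing down it reaches from about 0.275 to 1 m from the base axis. Payload 8.4 kg.
Tool frame: the origin (TCP) lies on the centre line of the jaws, within the pads' length; the fingertips stand 17 mm ahead of it and the grasp point (between the pads) lies 2 mm behind it (bot.tcp_to_tips is the z of the fingertips in the tool frame, in m); z points along the fingers, y is the line along which they close (so a half turn about z gives the same grasp; the last joint's range is limited). The gripper opens to 85 mm and grips with 20 to 120 N. Pads are 22 mm wide; open, the fingers measure 114 mm over their backs; the gripper's body (76 mm by 85 mm) begins 54 mm behind the grasp point. The pads swing forward as they close: fully open they stand 13 mm farther back than shut.
Start: joints at [-1.332, 0.353, 1.633, -0, 1.155, -0.002], TCP at [0.149, -0.607, 0.248] pointing down, gripper open.
Joint ranges: [-2.63, 2.63], [-0.92, 2.1], [0.06, 2.66], [-1.3, 4.44], [0, 2.69], [-3.02, 3.02]. Speed limits (rad/s): [2.22, 2.22, 2.79, 3.14, 3.14, 3.14].

## Interface

Orientations are given as a unit quaternion [x, y, z, w].
In Python, from workcell import bot, hand, kinematics, get_obs, vision, hand_in gives the robot as it stands. The module is installed in compiled form; this text tells all that it offers. Calls block until the motion is done:
- bot.reach(position, orientation): joint-space move of the TCP to a pose.
- bot.servo_line(position, ori=None, velocity=0.15): straight line of the TCP; ori=None keeps the orientation; velocity is the mean speed in m/s.
- bot.goto_joints(angles): joint-space move.
- hand.move_gripper(opening, strength=None): finger opening in m; strength is the grip in N (None keeps the last); returns when the fingers have stopped.
- bot.dwell(seconds).
- kinematics.solve_ik(position, orientation): joint angles nearest the present ones, or None.
- get_obs(): the state.
- vision.read_camera(name): name is "scene" or "top" or "wrist"; returns a dict with "frame" (420x560x3 uint8, red, green, blue), "intrinsics" (3x3 intrinsics, pixels), "view" (4x4, takes a point from world to camera coordinates). Camera axes: x right, y down, z forward; pixel columns grow to the right and rows downward; lengths in m; the calibration is good to about 2 mm. A picture is of the moment at which its call begins. There is no depth.
A pose or a line that the arm cannot do raises bot.IKError and nothing moves.
- hand_in(): hands the job in; it is judged then, once.
The state is a dict: "time_s": time; "joint_pos": joint angles; "joint_vel": joint speeds; "joint_efforts": joint torques, N m; "position": TCP position; "orientation": TCP orientation; "wrist_force": force on the tool from outside, world axes, zero at the start; "ft_torque": the same for the moment, N m; "gripper_width": finger opening in m; "grip_force": force on a finger pad.
Only numpy, scipy, OpenCV 4.12 (cv2) and the standard library are available. Lean on these libraries where they do the work, as an engineer would, in place of code of your own. Each camera call takes 0.05 s, during which the arm holds its last target. There are 200 camera calls.

## Task

Of the three orange inserts standing on the bench, only one stands the right way up, with its narrow stepped foot down; the other two would need flipping first. Find the right one, by feeling how wide the tops are if you cannot see it, and set it down upright over the small stud in the middle of the round tray on top of the blue vortex mixer, flat on the tray floor; leave the other two standing where they are.

Things in the scene. Friction and masses are not known exactly. Their poses are not given: they have to be found in the camera images.
- insert_a: one of 3 orange bushings, 50 mm high, 0.1-0.21 kg: 54 mm diameter; at one end stepped to a 48 mm foot, 22 mm high, bored 36 mm wide, 14 mm deep, dark inside; the other end is solid with a dark 36 mm disc. One stands foot down (top 54 mm wide), two foot up (48). Name, pose do not tell; closing the fingers on the top 19 mm does. Origin: centre of underside; z up, whichever end is up
- insert_b: one of 3 orange bushings, 50 mm high, 0.1-0.21 kg: 54 mm diameter; at one end stepped to a 48 mm foot, 22 mm high, bored 36 mm wide, 14 mm deep, dark inside; the other end is solid with a dark 36 mm disc. One stands foot down (top 54 mm wide), two foot up (48). Name, pose do not tell; closing the fingers on the top 19 mm does. Origin: centre of underside; z up, whichever end is up
- insert_c: one of 3 orange bushings, 50 mm high, 0.1-0.21 kg: 54 mm diameter; at one end stepped to a 48 mm foot, 22 mm high, bored 36 mm wide, 14 mm deep, dark inside; the other end is solid with a dark 36 mm disc. One stands foot down (top 54 mm wide), two foot up (48). Name, pose do not tell; closing the fingers on the top 19 mm does. Origin: centre of underside; z up, whichever end is up
- tray (a point): centre of the floor of the black round tray on the blue vortex mixer (fixed, 165 x 125 mm), about 130 mm above the bench. A steel stud 8 mm thick, 8 mm high stands at the centre; a foot-down insert goes over it, up to 14 mm off centre; a foot-up one stays perched on top of it. Tray 90 mm across inside; grey rim 5 mm thick, 8 mm high; nothing is higher. z up; x, y along the 165 and 125 mm sides
Mind the look-alikes: they are no part of the job. What is shaped like the insert_b but pink or turquoise is not meant.

How it is judged:
At the end, for the whole second after the job is handed in: One insert stands upright (within 10 degrees) and at rest, its underside down on the tray's floor (within 4 mm) over the stud and within 20 mm of the tray's centre, which only the one that stands foot down can do; the other two stand upright within 30 mm of where they started (((horizontal distance between insert_a and tray below 0.02 m and z of insert_a in the frame of tray between -0.004 and 0.004 m and angle between each of insert_a, insert_b, insert_c's own z axis and vertical below 0.17 rad and linear speed of insert_a below 0.02 m/s and distance of each of insert_b, insert_c from where it was at the start of the episode below 0.03 m) or (horizontal distance between insert_b and tray below 0.02 m and z of insert_b in the frame of tray between -0.004 and 0.004 m and angle between each of insert_b, insert_a, insert_c's own z axis and vertical below 0.17 rad and linear speed of insert_b below 0.02 m/s and distance of each of insert_a, insert_c from where it was at the start of the episode below 0.03 m) or (horizontal distance between insert_c and tray below 0.02 m and z of insert_c in the frame of tray between -0.004 and 0.004 m and angle between each of insert_c, insert_a, insert_b's own z axis and vertical below 0.17 rad and linear speed of insert_c below 0.02 m/s and distance of each of insert_a, insert_b from where it was at the start of the episode below 0.03 m))); the robot touches nothing.
It also fails if it takes over 53 s, if anything falls off the work surface, if the arm or the gripper's body presses on something with over 40 N, if the wrist force passes 120 N, or if a joint passes its speed limit or range.

## Working session

There is one attempt and no reset: what is moved stays moved. The work goes in short steps, each a Python script; the robot and the scene stay as the last script left them, time stands still between calls to the robot, and variables do not carry over. Pictures are saved under pics/ and viewed, at most 10 in all, crops included, and the job is handed in when it is done.

```bash
mkdir -p pics; python3 - <<'E'
from workcell import vision,get_obs
import cv2,numpy as np,pickle
d={}
for n in("scene","top"):
    r=vision.read_camera(n);d[n]=r;cv2.imwrite(f"pics/{n}0.png",r["frame"][:,:,::-1])
    print(n,np.round(r["intrinsics"],1).tolist(),np.round(r["view"],3).tolist())
pickle.dump(d,open("d0.pkl","wb"))
print(get_obs()["orientation"],get_obs()["time_s"])
E
```

```text
scene [[392.0, 0.0, 278.4], [0.0, 392.0, 207.1], [0.0, 0.0, 1.0]] [[0.606, 0.795, -0.01, -0.249], [0.665, -0.514, -0.542, -0.288], [-0.437, 0.322, -0.84, 1.16], [0.0, 0.0, 0.0, 1.0]]
top [[523.1, 0.0, 282.3], [0.0, 523.1, 219.2], [0.0, 0.0, 1.0]] [[0.029, -1.0, -0.013, -0.04], [-0.994, -0.027, -0.107, 0.498], [0.107, 0.016, -0.994, 1.35], [0.0, 0.0, 0.0, 1.0]]
[ 9.92759980e-01  1.20113413e-01 -7.65802259e-05 -6.20145278e-04] 0.1
```

View pics/top0.png

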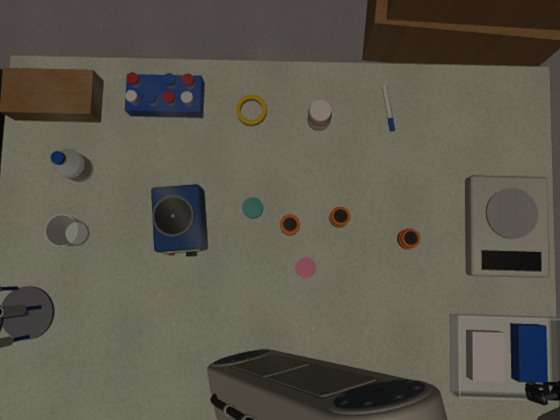

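View pics/scene0.png

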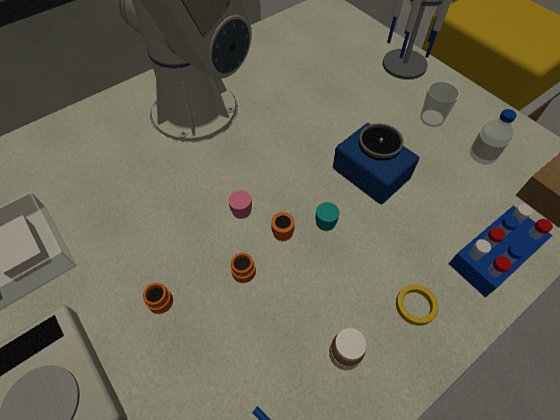

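```bash
cat >h.py <<'E'
import numpy as np,cv2
def ray(r,uv,z):
    V=r["view"];R,t=V[:3,:3],V[:3,3];c=-R.T@t
    d=R.T@np.linalg.solve(r["intrinsics"],[uv[0],uv[1],1]);return c+d*(z-c[2])/d[2]
def inserts(r):
    h=cv2.cvtColor(r["frame"],cv2.COLOR_RGB2HSV);m=cv2.inRange(h,(3,150,70),(15,255,255))
    cs,hi=cv2.findContours(m,cv2.RETR_CCOMP,cv2.CHAIN_APPROX_NONE);o=[]
    for i,c in enumerate(cs):
        if hi[0][i][3]>=0 and cv2.contourArea(c)>30:
            (u,v),ax,a=cv2.fitEllipse(c);o.append((u,v,ax,cv2.fitEllipse(cs[hi[0][i][3]])))
    return o
E
python3 - <<'E'
import pickle,cv2,numpy as np
from h import *
d=pickle.load(open("d0.pkl","rb"));np.set_printoptions(precision=4,suppress=True)
for n in d:
    for u,v,ax,e in inserts(d[n]): print(n,round(u),round(v),np.round(ax,1),ray(d[n],(u,v),.05),np.round(e[1],1))
    f=d[n]["frame"];h=cv2.cvtColor(f,cv2.COLOR_RGB2HSV)
    u0,v0=((173,215) if n=="top" else (381,141))
    w=34; g=f[v0-w:v0+w,u0-w:u0+w].max(2); 
    m=cv2.inRange(g,0,48)  # black tray interior
    cs,_=cv2.findContours(m,cv2.RETR_EXTERNAL,cv2.CHAIN_APPROX_NONE);c=max(cs,key=cv2.contourArea)
    e=cv2.fitEllipse(c);uv=(e[0][0]+u0-w,e[0][1]+v0-w)
    print(n,"tray",uv,np.round(e[1],1),[ray(d[n],uv,z) for z in(.13,.138)])
s=d["scene"]["frame"][200:320,130:310,::-1];t=d["top"]["frame"][180:260,140:430,::-1]
s=cv2.resize(s,None,fx=4,fy=4,interpolation=2)
t=cv2.resize(t,(720,int(80*720/290)),interpolation=2)
s=s[:,:]; s=cv2.resize(s,(580,387))
im=np.zeros((590,720,3),np.uint8);im[:387,:580]=s;im[390:390+t.shape[0]]=t
cv2.imwrite("pics/c1.png",cv2.convertScaleAbs(im,alpha=1.5))
E
```

```text
scene 162 298 [ 7.7 17.2] [ 0.482  -0.3494  0.05  ] [26.1 26.3]
scene 154 293 [16.2 19.3] [ 0.4618 -0.3583  0.05  ] [26.1 26.3]
scene 242 263 [15.1 17.6] [ 0.5144 -0.1773  0.05  ] [23.6 25.5]
scene 282 222 [13.8 16.7] [ 0.4873 -0.0461  0.05  ] [20.  22.8]
scene tray (381.1471977233887, 139.16957092285156) [27.5 38.9] [array([0.4888, 0.2444, 0.13  ]), array([0.493 , 0.2378, 0.138 ])]
top 410 238 [13.9 14.9] [ 0.4582 -0.3569  0.05  ] [19.3 20.9]
top 290 224 [14.  14.5] [ 0.4851 -0.0458  0.05  ] [19.3 19.9]
top 340 215 [14.  14.3] [ 0.5108 -0.1759  0.05  ] [18.7 20.1]
top tray (172.15076446533203, 216.15784072875977) [33.5 36.9] [array([0.4882, 0.2408, 0.13  ]), array([0.4874, 0.2389, 0.138 ])]
```

View pics/c1.png

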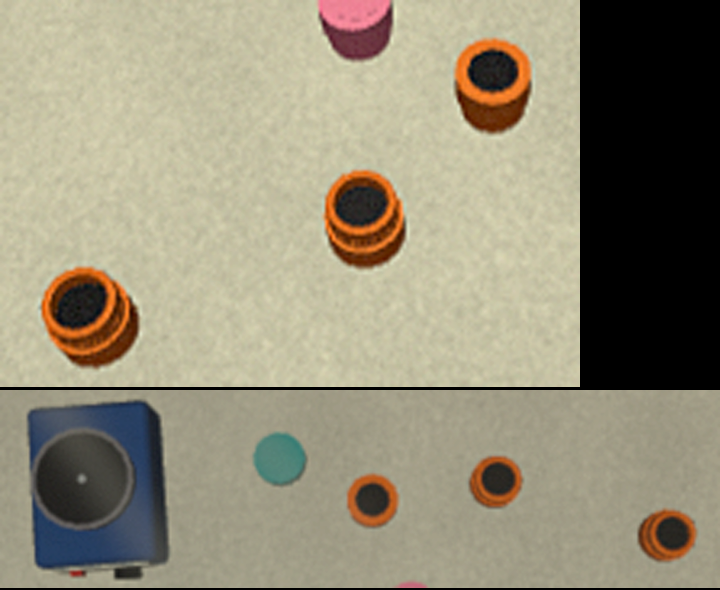

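Both views show the insert at (0.486, -0.046) has the wide top and tapers at its base, while the other two show the step up. I'll confirm by the grip width.

```bash
python3 - <<'E'
from workcell import bot,hand,get_obs,vision
import numpy as np,cv2
q=[.70710678,.70710678,0,0];x,y=.486,-.046
bot.reach([x,y,.2],q)
bot.servo_line([x,y,.041],velocity=.1)
o=get_obs();print(o["wrist_force"],o["position"])
hand.move_gripper(.03,30);o=get_obs();print("width",o["gripper_width"],o["grip_force"],o["time_s"],o["wrist_force"])
if abs(o["gripper_width"]-.054)<.003:
    bot.servo_line([x,y,.25],velocity=.12);bot.servo_line([.489,.240,.25],velocity=.15)
    o=get_obs();print(o["gripper_width"],o["grip_force"],o["wrist_force"],o["time_s"])
    r=vision.read_camera("scene");cv2.imwrite("pics/s2.png",cv2.resize(r["frame"][60:340,130:480,::-1],None,fx=2,fy=2))
E
```

```text
[ 0.20593386 -0.07698178  0.26139994] [ 0.48638209 -0.04604819  0.04148321]
width 0.05295497833017582 30.448787212371826 4.575 [-0.38120913  0.61690765  5.93190345]
0.053372878803666285 31.83121919631958 [-0.03144802  0.34759052 -2.46490452] 8.525
```

View pics/s2.png

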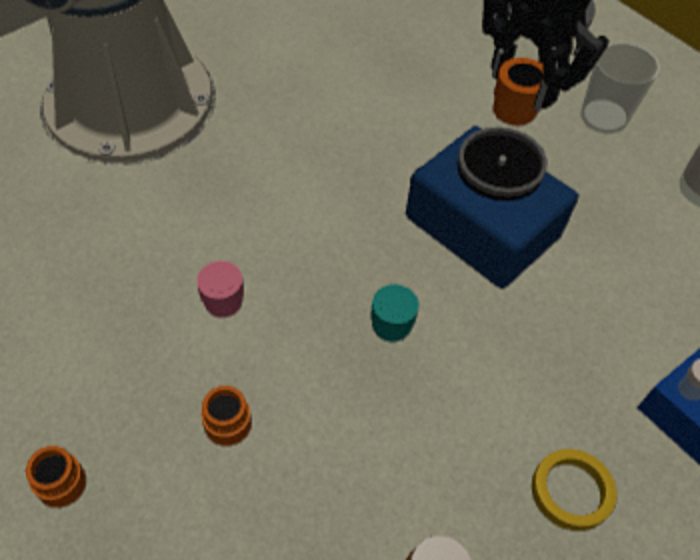

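The grip width is about 53 mm, so this is the wide-topped insert. It hangs upright above the tray (insert at about (520,92), stud at about (502,160) in the crop), and the other two haven't moved. Next I lower it until it touches.

```bash
python3 - <<'E'
from workcell import bot,hand,get_obs,vision
import numpy as np,cv2
X,Y=.489,.240
bot.servo_line([X,Y,.182],velocity=.1)
f0=get_obs()["wrist_force"][2];z=.182
while z>.164:
    z-=.0015;bot.servo_line([X,Y,z],velocity=.02);f=get_obs()["wrist_force"][2]
    if f-f0>4:break
print("contact",z,f-f0,get_obs()["position"])
if z<.176:
    hand.move_gripper(.075);bot.servo_line([X,Y,.30],velocity=.12)
    bot.servo_line([X-.12,Y-.15,.32],velocity=.25);bot.dwell(.3)
o=get_obs();print(o["time_s"],o["gripper_width"])
a=vision.read_camera("scene")["frame"][60:340,130:480,::-1];b=vision.read_camera("top")["frame"][140:280,110:460,::-1]
cv2.imwrite("pics/s3.png",cv2.resize(np.vstack([a[:180],b[:110]]),None,fx=2,fy=2))
E
```

```text
contact 0.16999999999999998 18.173898673001624 [0.48921568 0.24014192 0.1715607 ]
14.2167 0.07479833225181959
```

View pics/s3.png

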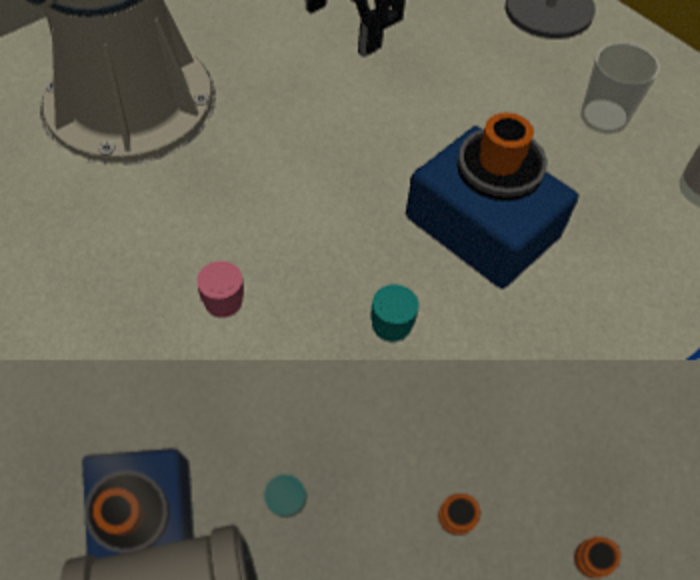

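```bash
python3 - <<'E'
from workcell import vision,hand_in
from h import *
e=[]
for n in("top","scene"):
    r=vision.read_camera(n)
    for u,v,ax,_ in inserts(r):
        p=ray(r,(u,v),.18);
        if p[1]>.1: print(n,p);e.append(np.hypot(p[0]-.489,p[1]-.24))
print(e)
if len(e)==2 and max(e)<.012: print(hand_in())
E
```

```text
top [0.48616157 0.2399328  0.18      ]
scene [0.51651808 0.21556763 0.18      ]
scene [0.48779379 0.24052774 0.18      ]
[np.float64(0.0028392288083917317), np.float64(0.03679925594901883), np.float64(0.0013166094315705053)]
```

Both views put the top ring within 3 mm of the tray centre at 0.18 m, the right height for an insert seated on the floor. The third hit is a spurious contour from the shaded side.

```bash
python3 -c "
from workcell import hand_in
print(hand_in())"
```

```text
the job is handed in; nothing more can be done
None
```

The foot-down insert (grip width about 53 mm) stands on the tray floor over the stud, within about 3 mm of centre; the other two were not touched, and the job is handed in (no verdict was returned).

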